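Refit the oversize service cover of an instrument case

ROBOT

A 7-joint arm with a two-finger parallel gripper is mounted at the origin on the work surface. World frame = base frame: x ahead of the robot, y to its left, z up, the work surface at z = 0. Lengths are in m, angles in degrees, forces in N, time in s.
With the tool pointing down it reaches from about 0.425 to 0.95 m from the base axis. Payload 16.7 kg.
Tool frame: the origin (TCP) lies between the finger pads; the fingertips stand 8 mm ahead of it and the grasp point (between the pads) lies 11 mm behind it (robot.tcp_to_tips is the distance from the TCP to the fingertips, in m); z points along the fingers, y is the line along which they close (so a half turn about z gives the same grasp; the last joint's range is limited). The gripper opens to 94 mm and grips with 3 to 60 N. Pads are 16 mm wide; open, the fingers measure 119 mm over their backs; the gripper's body (75 mm by 177 mm) begins 78 mm behind the grasp point.
Start: joints at [-8.566, 24.414, 4.234, 92.017, -1.954, 63.644, -3.845], TCP at [0.675, -0, 0.174] pointing down, gripper open.
Joint ranges: [-163.25, 163.25], [-28.42, 122.38], [-70.27, 78.77], [12.13, 141.07], [-58.53, 238.53], [9.26, 117.41], [-156.51, 156.51]. Speed limits (degrees/s): [108.29, 108.29, 136.94, 136.94, 172.46, 172.46, 172.46].

INTERFACE

Orientations are given as a 3x3 rotation matrix whose columns are the frame's x, y, z axes.
In Python, from workcell import robot, get_image, nets gives the robot as it stands.
- The arm moves only by the tool apply_moves, never from a script. Its argument "increments" is one flat list of numbers, 7 for each row, row after row: the opening, from 0 (shut) to 1 (fully open), then the shift along the tool's x, y, z in m, then the turn, a rotation vector about the tool's x, y, z in degrees. In form: [jaw, tx, ty, tz, wx, wy, wz, jaw, tx, ty, tz, wx, wy, wz, ...]. A call has 1 to 20 rows; each row shifts and turns the commanded pose from where the row before left it, along the tool's axes as they then stand; what a row does not reach is not made up. A row lasts 1/8 s, in which the tool goes at most 62.5 mm and 10.7 degrees, less where a joint would pass 70% of its speed; a pose out of reach is approached as far as the arm can. A call is refused whole if a number of a shift passes 0.0625 or a number of a turn 10.7, either way. A call with a gripper value outside its range is refused whole. The fingers move at their own pace and stop on an object; "squeeze" is the grip in N (left out, the last holds). Time passes only in rows, so rows that do not move let the fingers close. It gives the time, the measured TCP pose, the force, the opening and the grip force at its end, in the units of the state.
- robot.get_state(): the state, without advancing time (a new reading comes with each control period).
- get_image(name): name is "scene" or "side" or "wrist"; returns a dict with "pixels" (400x640x3 uint8, red, green, blue), "fx", "fy", "cx", "cy" (pixels), "world_from_camera" (4x4, takes a point from camera to world coordinates). Camera axes: x right, y up, looking along -z (the intrinsics and any distortion apply to the point x, -y, -z); pixel columns grow to the right and rows downward; lengths in m; the calibration is good to about 2 mm. A picture is of the moment at which its call begins. There is no depth.
- robot.job_done(): hands the job in; it is judged then, once.
Trained networks look in a picture, given as the dict that the camera call returned (one of the last four; its "shot" number tells which), for a name from the list of things; names that differ only in an ending like _2 or _b are one class to them, and where a whole thing is asked for, a point or a joint stands for the part that bears it (a point fixed in the world has none). Each returns a list of dicts, best first, with "score" (0 to 1); they miss things now and then, are a little off and sometimes report something else, mostly with a low value. They report only what shows in the picture. A call takes as long as a camera call.
- nets.regions_of(picture, name): "mask" (400x640 bool, what is visible of it) and "uv" ([column, row] in pixels, amid what is visible of it).
- nets.mark_of(picture, name): "uv" ([column, row] in pixels: a listed point, or the origin of a listed thing).
The state is a dict: "time_s": time; "joint_pos": joint angles; "joint_velocities": joint speeds; "effort": joint torques, N m; "tool_pos": TCP position; "orientation": TCP orientation; "wrist_force": force on the tool from outside, world axes, zero at the start; "ft_torque": the same for the moment, N m; "width": finger opening in m; "grip_force": force on a finger pad.
Only numpy, scipy, OpenCV 4.12 (cv2) and the standard library are available. Lean on these libraries where they do the work, as an engineer would, in place of code of your own. Each camera call takes 0.05 s, during which the arm holds its last target. There are 200 camera calls.

TASK

Close the open service bay of the instrument case with the blue cover: the cover is longer than the opening, so tilt it, feed one end under a lip, lower the other end gently until it lies flat on the two ledges well off to one side, and let go of it there. Then slide it back along the ledges until it sits centred with both ends tucked under their lips, and leave it there, handle up. Do not disturb the other things on the bench.

Things in the scene. Friction and masses are not known exactly. Their poses are not given: they have to be found in the camera images.
- case: Level aluminium case fixed to the bench, 240 (its x) x 150 (y) x 89 mm high; origin at the centre of its underside, z up. Its top is an open bay, inside 212 mm long (x -106 to 106, end walls) and 114 mm wide (y -57 to 57). Both ends of the bay are alike. The +x end face carries two knobs standing out 15 mm. Its x points away from the robot within 0.35 rad.
- bay (a point): Centre of the bay, level with the ledge tops (z = 66 mm in the case frame); axes as the case. A brass ledge 12 mm wide (|y| 45 to 57 mm) runs along each long side, full length of the bay (x -106 to 106); the side walls above them are upright.
- lip_a (a point): Middle of the free lower edge of the grey lip at the -x end of the bay (x = -78, z = 86 mm in the case frame). The lip is 3 mm thick, top flush with the case top, and covers the last 28 mm of the bay over its whole width, 20 mm above the ledges. The opening between the two lips is 156 mm long.
- lip_b (a point): The same point on the like lip at the +x end (x = 78, z = 86 mm in the case frame).
- cover: Loose stiff blue plate 174 mm long (its x) x 102 wide (y) x 5 thick, about 0.3 kg; origin at the centre of its underside, z up. Mass centre under the handle's middle. Starts flat on the bench, handle up, its x within 0.4 rad of world x. Its ends are alike: it may go in either way round. On the ledges it slides at a push of a few N and stays where left.
- handle (a point): Middle of the cover's orange bar handle, 28 mm above the underside; axes as the cover. The flat-sided bar is 14 mm thick (x), 64 mm long (y), and spans 16 to 40 mm above the underside, on two posts.
- spool: Bystander: solder spool, grey, 52 mm across, 42 mm high; origin at the centre of its underside.
- driver: Bystander: red-handled screwdriver 180 mm long, lying; origin on its long axis.
- meter: Bystander: red multimeter lying on its back, 150 x 78 x 41 mm; origin at the centre of its underside.
- board: Bystander: green circuit board 100 x 70 mm, 14 mm high with its parts; origin at the centre of its underside.
- spray: Bystander: red spray can, 60 mm across, 190 mm high; origin at the centre of its underside.
- bin: Bystander: open blue parts bin 120 x 100 x 60 mm; origin at the centre of its underside.
- beaker: Bystander: clear cup, 70 mm across, 90 mm high; origin at the centre of its underside.

How it is judged (in metres and radians):
On the way:
1. the cover lies flat on both ledges, let go of, still more than 7.5 mm off centre along the bay (z of cover in the frame of case between 0.063 and 0.069 m and angle between cover's own z axis and vertical below 0.03 rad and y of cover in the frame of case between -0.009 and 0.009 m and (x of cover in the frame of case above 0.0075 m or x of cover in the frame of case below -0.0075 m) and contact force between the fingers and cover below 0.2 N and linear speed of cover below 0.02 m/s), for 0.2 s.
At the end, for the whole second after the job is handed in: The cover lies at rest on both ledges, handle up, level within 0.03 rad, underside within 3 mm of the ledge tops, centred within 6 mm along the bay (each end at least 3 mm under its lip) and 9 mm across it, long axis within 0.12 rad of the bay's (z of cover in the frame of case between 0.063 and 0.069 m and angle between cover's own z axis and vertical below 0.03 rad and y of cover in the frame of case between -0.009 and 0.009 m and x of cover in the frame of case between -0.006 and 0.006 m and angle between the x axis of cover and the x axis of case, either way round below 0.12 rad and linear speed of cover below 0.02 m/s and angular speed of cover below 0.1 rad/s); the robot touches nothing.
It fails at once if an end of the cover is let drop in the bay instead of being lowered (turning faster than 3 rad/s there; a drop of about 10 mm) (horizontal distance between cover and case below 0.06 m and z of cover in the frame of case below 0.11 m and angular speed of cover above 3 rad/s).
It fails at once if the cover is forced against the case (contact force over 60 N) (contact force between cover and case above 60 N).
It fails at once if a bystander is moved more than 30 mm (distance of any of spool, driver, meter, board, spray, bin, beaker from where it was at the start of the episode above 0.03 m).
It also fails if it takes over 64 s, if anything falls off the work surface, if the arm or the gripper's body presses on something with over 40 N, if the wrist force passes 120 N, or if a joint passes its speed limit or range.

## Working session

There is one attempt and no reset: what is moved stays moved. The work goes in short steps, Python scripts to look and compute and a tool call to move; the robot and the scene stay as the last step left them, time stands still between calls to the robot, and variables do not carry over. Pictures are saved under pics/ and viewed, at most 13 in all, crops included, and the job is handed in when it is done.

Besides the shell and the picture viewer there is one more tool, called after ">>>" by a JSON object that holds its "name" and its "arguments". apply_moves: Moves the arm, as the interface text tells. Its arguments: {"type":"object","properties":{"increments":{"type":"array","items":{"type":"number"}},"squeeze":{"type":"number"}},"required":["increments"]}

```bash
mkdir -p pics; cat > h.py <<'E'
import numpy as np, cv2
from workcell import robot, get_image, nets
def save(p,name): cv2.imwrite('pics/'+name,cv2.cvtColor(p['pixels'],cv2.COLOR_RGB2BGR))
def ray(p,uv):
    d=np.array([(uv[0]-p['cx'])/p['fx'],-(uv[1]-p['cy'])/p['fy'],-1.]);T=np.array(p['world_from_camera'])
    d=T[:3,:3]@d; return T[:3,3],d/np.linalg.norm(d)
def onz(p,uv,z):
    o,d=ray(p,uv); return o+d*(z-o[2])/d[2]
def tri(rs):
    A=0;b=0
    for o,d in rs:
        M=np.eye(3)-np.outer(d,d);A=A+M;b=b+M@o
    X=np.linalg.solve(A,b); return X,[np.linalg.norm(np.cross(X-o,d)) for o,d in rs]
def proj(p,X):
    T=np.array(p['world_from_camera']);c=T[:3,:3].T@(np.asarray(X)-T[:3,3])
    return [p['fx']*c[0]/-c[2]+p['cx'],p['cy']+p['fy']*c[1]/c[2]]
E
python3 - <<'E'
from h import *
P={n:get_image(n) for n in('scene','side','wrist')}
for n,p in P.items():
    save(p,n+'0.png');print(n,{k:v for k,v in p.items() if k not in('pixels','world_from_camera')},np.round(p['world_from_camera'],3).tolist())
    for k in 'case bay lip_a lip_b cover handle'.split():
        print(n,k,[(np.round(r['uv'],1).tolist(),round(float(r['score']),2)) for r in nets.mark_of(p,k)[:3]])
img=np.vstack([cv2.imread('pics/scene0.png')])
E
```

```text
scene {'fx': 415.92550846817255, 'fy': 415.92550846817255, 'cx': 313.4675111255145, 'cy': 206.05407779265798, 'shot': 1} [[0.354, -0.741, 0.57, 1.333], [0.935, 0.278, -0.219, -0.263], [0.004, 0.611, 0.792, 1.11], [0.0, 0.0, 0.0, 1.0]]
scene case [([247.2, 230.6], 0.83)]
scene bay [([247.2, 218.7], 0.83)]
scene lip_a [([251.0, 234.9], 0.85), ([232.4, 199.1], 0.68), ([328.1, 271.7], 0.56)]
scene lip_b [([251.0, 234.9], 0.85), ([232.4, 199.1], 0.68), ([328.1, 271.7], 0.56)]
scene cover [([362.6, 203.5], 0.81)]
scene handle [([367.2, 194.4], 0.74)]
side {'fx': 422.47473407165666, 'fy': 422.47473407165666, 'cx': 319.88624619375145, 'cy': 197.80869077603413, 'shot': 2} [[-0.679, 0.475, -0.561, -0.135], [-0.734, -0.415, 0.537, 0.744], [0.022, 0.776, 0.63, 0.941], [0.0, 0.0, 0.0, 1.0]]
side case [([375.9, 198.8], 0.59)]
side bay [([382.2, 187.3], 0.67)]
side lip_a [([400.5, 188.7], 0.95), ([356.7, 173.2], 0.67), ([279.2, 253.4], 0.51)]
side lip_b [([400.5, 188.7], 0.95), ([356.7, 173.2], 0.67), ([279.2, 253.4], 0.51)]
side cover [([281.9, 253.6], 0.67)]
side handle []
wrist {'fx': 295.8473128935598, 'fy': 295.8473128935598, 'cx': 316.0271417401912, 'cy': 202.20654791985532, 'shot': 3} [[1.0, -0.001, 0.001, 0.675], [0.001, 0.968, 0.252, 0.074], [-0.001, -0.252, 0.968, 0.383], [0.0, 0.0, 0.0, 1.0]]
wrist case [([239.8, 314.1], 0.75), ([288.6, 179.2], 0.27)]
wrist bay [([219.0, 343.6], 0.57)]
wrist lip_a [([282.0, 348.8], 0.55)]
wrist lip_b [([282.0, 348.8], 0.55)]
wrist cover []
wrist handle [([237.7, 312.0], 0.56)]
```

View pics/scene0.png

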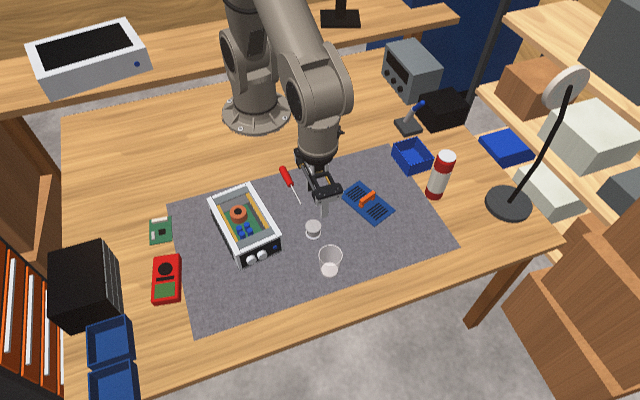

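View pics/side0.png

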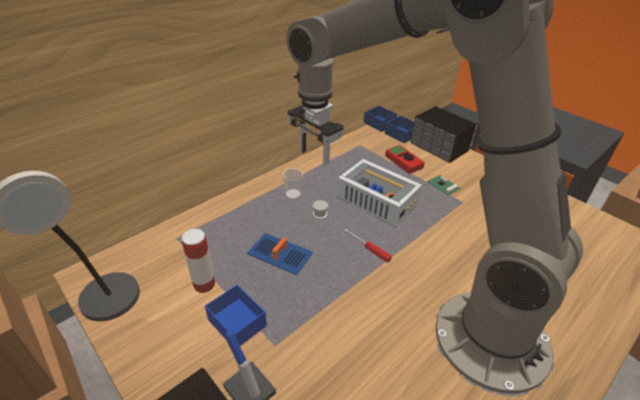

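The scene view shows the open case around (245,225), with its knobs at (258,257). The blue cover is at (367,203) with its orange handle on top. The spool (313,230), beaker (330,260) and driver (290,185) lie between or near them. In the side view the cover is at (280,253) and the case at (380,188).

```bash
cat >> h.py <<'E'
from scipy.optimize import minimize
def box(x,y,z): return np.array([[a,b,c] for a in x for b in y for c in z])
CASE=[box((-.12,.12),(-.075,.075),(0,.089))]
COVER=[box((-.087,.087),(-.051,.051),(0,.005)),box((-.007,.007),(-.032,.032),(.016,.04))]
def pose(x,y,yaw,z=0):
    c,s=np.cos(yaw),np.sin(yaw);return np.array([[c,-s,0,x],[s,c,0,y],[0,0,1,z]])
def sil(p,model,T,S=4):
    m=np.zeros((400*S,640*S),np.uint8)
    for B in model:
        q=np.array([proj(p,T[:,:3]@b+T[:,3]) for b in B]);
        cv2.fillConvexPoly(m,cv2.convexHull(np.round((q+.5)*S).astype(np.int32)),1)
    return cv2.resize(m.astype(np.float32),(640,400),interpolation=cv2.INTER_AREA)
def fit(ps,masks,model,x0,z=0):
    def cost(v):
        T=pose(v[0],v[1],v[2],z);c=0
        for p,m in zip(ps,masks):
            s=sil(p,model,T);c+=1-np.minimum(s,m).sum()/max(1,np.maximum(s,m).sum())
        return c
    x0=np.array(x0);sx=np.vstack([x0]+[x0+e for e in np.diag([.02,.02,.15])])
    r=minimize(cost,x0,method='Nelder-Mead',options=dict(initial_simplex=sx,xatol=2e-4,fatol=1e-4));return r.x,r.fun
def mask(p,n,hull=False):
    r=nets.regions_of(p,n)
    if not r:return None
    m=np.array(r[0]['mask']).astype(np.uint8)
    if hull:
        h=cv2.convexHull(cv2.findNonZero(m));m=m*0;cv2.fillConvexPoly(m,h,1)
    return m.astype(np.float32)
E
python3 - <<'E'
from h import *
P=[get_image('scene'),get_image('side')]
rr=lambda a,b:tri([ray(P[0],a),ray(P[1],b)])
A=rr([232.4,199.1],[400.5,188.7]);B=rr([251,234.9],[356.7,173.2]);print('lips',A,B,rr([247.2,218.7],[382.2,187.3]),rr([247.2,230.6],[375.9,198.8]))
c0=(A[0]+B[0])/2;d=B[0]-A[0]
mc=[mask(p,'case',True) for p in P];mv=[mask(p,'cover') for p in P]
for nm,ms,mo,x0 in (('case',mc,CASE,[c0[0],c0[1],np.arctan2(d[1],d[0])]),('cover',mv,COVER,[*onz(P[0],[362.6,203.5],0)[:2],0])):
    print(nm,x0,fit(P,ms,mo,x0),[fit([p],[m],mo,x0) for p,m in zip(P,ms)])
for n in 'spool driver meter board spray bin beaker'.split():
    r=[nets.mark_of(p,n) for p in P]
    print(n,[np.round(onz(p,q[0]['uv'],0)[:2],3) if q else None for p,q in zip(P,r)])
E
```

```text
lips (array([ 0.48191095, -0.21056309,  0.09041911]), [np.float64(0.0023943598104127052), np.float64(0.002394359810412491)]) (array([ 0.63871925, -0.18315743,  0.08574814]), [np.float64(0.009408413774909306), np.float64(0.009408413774909417)]) (array([ 0.54798479, -0.18995449,  0.06571709]), [np.float64(0.008912855966195144), np.float64(0.00891285596619495)]) (array([ 0.55956763, -0.19196257,  0.0106918 ]), [np.float64(0.0003339757150515106), np.float64(0.0003339757150515564)])
case [np.float64(0.5603150978469824), np.float64(-0.1968602613430267), np.float64(0.17302420877283417)] (array([ 0.55943424, -0.19674806,  0.14818222]), np.float64(0.06659209728240967)) [(array([ 0.55610913, -0.19542622,  0.14334543]), np.float64(0.02773815393447876)), (array([ 0.56158002, -0.1988301 ,  0.14968201]), np.float64(0.01878941059112549))]
cover [np.float64(0.5823045542430305), np.float64(0.2039276597254303), 0] (array([0.58720398, 0.21487396, 0.33565442]), np.float64(0.10223639011383057)) [(array([0.58469693, 0.21536557, 0.33975982]), np.float64(0.04734039306640625)), (array([0.5890643 , 0.21430921, 0.34049004]), np.float64(0.04203605651855469))]
spool [array([0.634, 0.002]), array([0.644, 0.014])]
driver [array([ 0.441, -0.005]), array([0.432, 0.004])]
meter [array([ 0.643, -0.465]), array([ 0.657, -0.446])]
board [array([ 0.445, -0.457]), array([ 0.457, -0.462])]
spray [array([0.631, 0.454]), array([0.638, 0.445])]
bin [array([0.482, 0.444]), array([0.465, 0.449])]
beaker [array([0.783, 0.005]), array([0.467, 0.45 ])]
```

```bash
cat >> h.py <<'E'
from scipy.spatial.transform import Rotation as R
def toolR(psi,s=1,tilt=0):
    """tool down, y along s*(cos psi,sin psi); tilt about world horizontal axis psi+90 (deg, + = +x end down)"""
    y=s*np.array([np.cos(psi),np.sin(psi),0]);z=np.array([0,0,-1.]);M=np.column_stack([np.cross(y,z),y,z])
    return R.from_rotvec(np.radians(tilt)*np.array([-np.sin(psi),np.cos(psi),0])).as_matrix()@M
def go(pos,Rt):
    """shift in current tool axes, turn as rotvec deg in tool axes"""
    s=robot.get_state();M=np.array(s['orientation'])
    print('shift(tool)',np.round(M.T@(np.array(pos)-s['tool_pos']),4),'shift in target axes',np.round(Rt.T@(np.array(pos)-s['tool_pos']),4),'turn',np.round(R.from_matrix(M.T@Rt).as_rotvec(degrees=True),2))
E
python3 - <<'E'
from h import *
s=robot.get_state();print(s['time_s'],np.round(s['orientation'],3).tolist(),s['tool_pos'],s['width'])
for sg in(1,-1):
    go([.56,-.197,.33],toolR(.148,sg)); go([.587,.215,.2],toolR(.336,sg))
E
```

```text
2.05 [[0.0, 1.0, -0.0], [1.0, -0.0, -0.0], [-0.0, -0.0, -1.0]] [ 6.74963340e-01 -1.13571119e-05  1.74369955e-01] 0.09371936067426638
shift(tool) [-0.197  -0.115  -0.1556] shift in target axes [-0.1779 -0.1428 -0.1556] turn [-0.   -0.   -8.48]
shift(tool) [ 0.215  -0.088  -0.0256] shift in target axes [ 0.232  -0.0122 -0.0256] turn [ -0.    -0.   -19.25]
shift(tool) [-0.197  -0.115  -0.1556] shift in target axes [ 0.1779  0.1428 -0.1556] turn [ -0.     0.   171.52]
shift(tool) [ 0.215  -0.088  -0.0256] shift in target axes [-0.232   0.0122 -0.0256] turn [ -0.     0.   160.75]
```

>>> {"name": "apply_moves", "arguments": {"increments": [1,-0.04,-0.023,-0.03,0,0,0,1,-0.05,-0.03,-0.02,0,0,0,1,-0.05,-0.03,-0.02,0,0,0,1,-0.057,-0.032,-0.015,0,0,-8.5,1,0,0,0,0,0,0,1,0,0,0,0,0,0]}}

```text
time_s: 2.8
tool_pos: [0.5623, -0.1928, 0.2584]
orientation: [[-0.147, 0.989, 0.0], [0.989, 0.147, 0.0], [0.0, 0.0, -1.0]]
wrist_force: [-0.1, -0.1, -0.2]
width: 0.0941
grip_force: 0.0
```

```bash
python3 - <<'E'
from h import *
p=get_image('wrist');save(p,'w1.png')
for k in 'bay lip_a case'.split(): print(k,[(np.round(r['uv'],1).tolist(),round(float(r['score']),2),np.round(onz(p,r['uv'],{'bay':.066,'lip_a':.086,'case':0}[k]),4)) for r in nets.mark_of(p,k)[:3]])
m=mask(p,'case',True)
print(fit([p],[m],CASE,[.559,-.197,.148]))
r,f=fit([p],[m],CASE,[.559,-.197,.148])
im=cv2.imread('pics/w1.png')
T=pose(*r)
for B in (box((-.12,.12),(-.075,.075),(.089,)),box((-.078,.078),(-.057,.057),(.089,))):
    q=np.array([proj(p,T[:,:3]@b+T[:,3]) for b in B])[[0,1,3,2]]
    cv2.polylines(im,[np.round(q).astype(np.int32)],True,(0,0,255),1)
cv2.imwrite('pics/w1o.png',im)
s=robot.get_state();print(s['time_s'],s['tool_pos'])
E
```

```text
bay [([312.5, 178.3], 0.7, array([ 0.5576, -0.1902,  0.066 ]))]
lip_a [([369.5, 183.0], 0.92, array([ 0.6321, -0.1819,  0.086 ])), ([254.2, 183.3], 0.56, array([ 0.4826, -0.2046,  0.086 ]))]
case [([312.1, 175.0], 0.95, array([ 0.5571, -0.1966,  0.    ])), ([340.0, 319.5], 0.4, array([ 0.6457, -0.4522,  0.    ]))]
(array([ 0.55769595, -0.19129683,  0.14924953]), np.float64(0.02884286642074585))
3.05 [ 0.56250555 -0.19201703  0.25788447]
```

View pics/w1o.png

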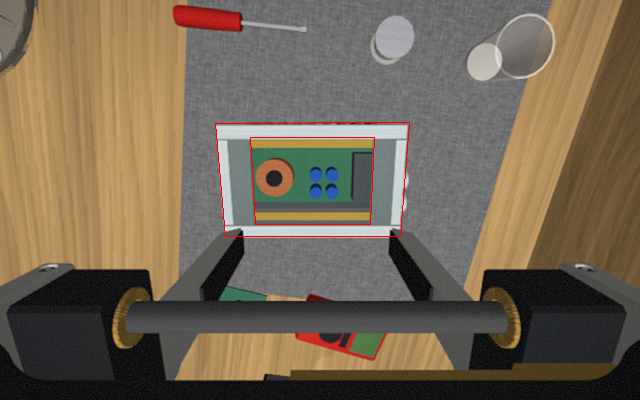

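The red outline matches the case rim and the opening well in the wrist view: rim corners (216,124)–(403,236), opening (251,138)–(373,224). The lips and brass ledges are clear. Next I go over the cover.

>>> {"name": "apply_moves", "arguments": {"increments": [1,0.04,0.008,0.004,0,0,0,1,0.05,0.011,0.006,0,0,0,1,0.055,0.012,0.006,0,0,0,1,0.055,0.012,0.006,0,0,0,1,0.055,0.012,0.006,0,0,0,1,0.055,0.012,0.006,0,0,0,1,0.055,0.011,0.006,0,0,0,1,0.034,0.006,0.006,0,0,-10.7,1,0,0,0,0,0,0,1,0,0,0,0,0,0]}}

```text
time_s: 4.3
tool_pos: [0.5863, 0.2135, 0.2121]
orientation: [[-0.327, 0.945, -0.0], [0.945, 0.327, -0.0], [-0.0, -0.001, -1.0]]
wrist_force: [0.1, -0.7, 0.2]
width: 0.0942
grip_force: 0.0
```

```bash
python3 - <<'E'
from h import *
p=get_image('wrist');save(p,'w2.png')
for k in 'cover handle'.split(): print(k,[(np.round(r['uv'],1).tolist(),round(float(r['score']),2),np.round(onz(p,r['uv'],{'cover':0,'handle':.028}[k]),4)) for r in nets.mark_of(p,k)[:3]])
m=mask(p,'cover')
r,f=fit([p],[m],COVER,[.587,.215,.336]);print(r,f)
im=cv2.imread('pics/w2.png')
T=pose(*r)
for B in (box((-.087,.087),(-.051,.051),(.005,)),box((-.007,.007),(-.032,.032),(.04,))):
    q=np.array([proj(p,T[:,:3]@b+T[:,3]) for b in B])[[0,1,3,2]]
    cv2.polylines(im,[np.round(q).astype(np.int32)],True,(0,0,255),1)
cv2.imwrite('pics/w2o.png',im)
s=robot.get_state();print(s['time_s'],s['tool_pos'])
# grasp at z: tcp = grasp point + 11 mm ahead -> z=.028-.011
go([r[0],r[1],.017+.0],toolR(r[2]))
E
```

```text
cover [([319.7, 173.9], 0.67, array([0.5897, 0.221 , 0.    ]))]
handle [([316.3, 180.4], 0.69, array([0.5866, 0.2153, 0.028 ]))]
[0.58596646 0.21737258 0.34910335] 0.015479981899261475
4.5 [0.5865287  0.21294287 0.21262664]
shift(tool) [0.0044 0.0008 0.1956] shift in target axes [0.0044 0.001  0.1956] turn [ 0.02  0.01 -0.93]
```

View pics/w2o.png

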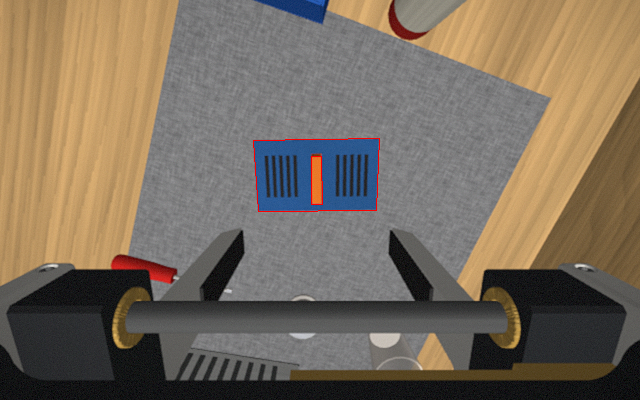

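The red outlines match the cover plate and the handle (centre (316,180)), and the handle lies midway between the pads. I descend and grasp.

>>> {"name": "apply_moves", "arguments": {"increments": [1,0.003,0.001,0.04,0,0,-0.9,0.8,0,0,0.05,0,0,0,0.6,0,0,0.05,0,0,0,0.5,0,0,0.035,0,0,0,0.5,0,0,0.0185,0,0,0,0.4,0,0,0,0,0,0,0.1,0,0,0,0,0,0,0,0,0,0,0,0,0,0,0,0,0,0,0,0,0,0,0,0,0,0,0,0,0,0,0,0,0], "squeeze": 40}}

```text
invalid input
```

>>> {"name": "apply_moves", "arguments": {"increments": [1,0.003,0.001,0.04,0,0,-0.9,0.8,0,0,0.05,0,0,0,0.6,0,0,0.05,0,0,0,0.5,0,0,0.035,0,0,0,0.5,0,0,0.0185,0,0,0,0.4,0,0,0,0,0,0,0,0,0,0,0,0,0,0,0,0,0,0,0,0,0,0,0,0,0,0,0,0,0,0,0,0,0,0], "squeeze": 40}}

```text
time_s: 5.75
tool_pos: [0.5864, 0.2172, 0.0193]
orientation: [[-0.344, 0.939, 0.0], [0.939, 0.344, 0.0], [0.0, 0.001, -1.0]]
wrist_force: [0.9, -0.6, -0.1]
width: 0.0074
grip_force: 0.0
```

```bash
python3 - <<'E'
from h import *
p=get_image('wrist');q=get_image('side');save(p,'w3.png')
im=np.hstack([p['pixels'][100:400,130:510],cv2.resize(q['pixels'][200:300,220:340],(360,300))]);cv2.imwrite('pics/w3b.png',im[...,::-1])
print(robot.get_state()['width'],robot.get_state()['grip_force'],robot.get_state()['time_s'])
E
```

```text
0.0011961948492910154 0.0 5.85
```

View pics/w3b.png

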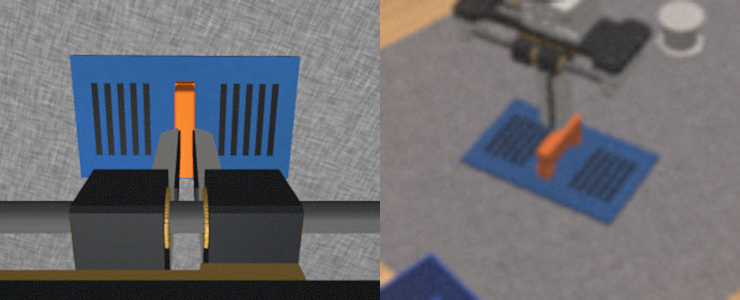

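The fingers are shut beside or behind the handle rather than on it, so I missed. I refit the cover and check where the tool actually is.

```bash
python3 - <<'E'
from h import *
P=[get_image(n) for n in('scene','side','wrist')]
s=robot.get_state();tp=np.array(s['tool_pos']);M=np.array(s['orientation']);print(s['time_s'],tp,s['width'])
tip=tp+M[:,2]*.008
for n,p in zip(('scene','side','wrist'),P):
    m=mask(p,'cover')
    if m is not None: print(n,fit([p],[m],COVER,[.586,.216,.345]))
    print([(np.round(r['uv'],1),r['score']) for r in nets.mark_of(p,'handle')[:2]], 'tip px',np.round(proj(p,tip),1),'handle c px',np.round(proj(p,[.587,.2165,.028]),1))
T=np.array(P[2]['world_from_camera']);print('cam in tool',np.round(M.T@(T[:3,3]-tp),4),np.round(M.T@T[:3,:3],3).tolist())
def crop(p,c,h,S):
    u,v=map(int,c);i=p['pixels'].copy()
    t=proj(p,tip);i=cv2.resize(i[v-h:v+h,u-h:u+h],(S,S),interpolation=cv2.INTER_CUBIC)
    f=S/(2*h);cv2.drawMarker(i,(int((t[0]-u+h+.5)*f),int((t[1]-v+h+.5)*f)),(0,255,0),0,15,1);return i
cv2.imwrite('pics/w4.png',np.hstack([crop(P[0],proj(P[0],tip),40,390),crop(P[1],proj(P[1],tip),40,390)])[...,::-1])
E
```

```text
6.0 [0.58618556 0.21704596 0.0188446 ] 0.0009386907951085251
scene (array([0.5853119 , 0.21548549, 0.34444469]), np.float64(0.10411703586578369))
[(array([365.8, 197.5]), 0.91)] tip px [366.9 201.3] handle c px [367.4 198.3]
side (array([0.59006933, 0.21527944, 0.345293  ]), np.float64(0.06312334537506104))
[(array([279.7, 246.8]), 0.89)] tip px [279.1 251.1] handle c px [278.9 246.9]
wrist (array([0.58568153, 0.21789099, 0.34515838]), np.float64(0.13002890348434448))
[(array([312.6, 230.9]), 0.93)] tip px [315.1 223.7] handle c px [315.8 232.4]
cam in tool [ 0.0739  0.0007 -0.2096] [[0.001, 0.968, 0.252], [1.0, -0.001, -0.0], [0.0, 0.252, -0.968]]
```

View pics/w4.png

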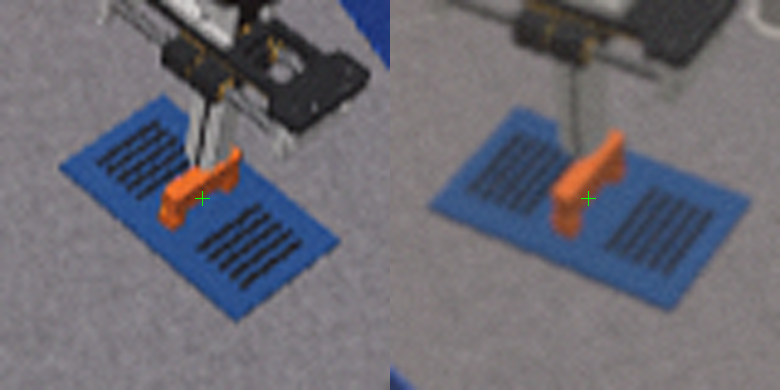

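```bash
python3 - <<'E'
from h import *
print(robot.tcp_to_tips,[a for a in dir(robot) if a[0]!='_'])
s=robot.get_state();tp=np.array(s['tool_pos']);M=np.array(s['orientation']);print(s['time_s'],tp,s['wrist_force'],s['joint_pos'])
P=[get_image('scene'),get_image('side')]
# observed tip px from crops: scale 80/390, origin int(proj tip)-40
tip=tp+M[:,2]*.008
obs=[]
for p,c in zip(P,[(203,163),(185,158)]):
    o=np.array(proj(p,tip)).astype(int)-40; obs.append(ray(p,o+np.array(c)*80/390-.5))
print(tri(obs))
E
```

```text
0.008 ['IKError', 'get_state', 'job_done', 'tcp_to_tips']
6.3 [0.58619708 0.21708665 0.01884154] [-0.15106222  0.32531759 -0.6419487 ] [-21.20468864  29.7977455   -6.55566877 105.26336768   4.58152635
  45.1961059  -10.03147833]
(array([0.58632081, 0.21886645, 0.0477228 ]), [np.float64(0.005006294891462833), np.float64(0.005006294891462867)])
```

The fingertips show about 30 mm higher than the state implies: they are just above the bar in both outside views. I open the jaws, lower in small steps and watch the force.

>>> {"name": "apply_moves", "arguments": {"increments": [0.5,0,0,0,0,0,0,0.5,0,0,0,0,0,0,0.5,0,0,0,0,0,0,0.5,0,0,0.006,0,0,0,0.5,0,0,0.006,0,0,0,0.5,0,0,0,0,0,0]}}

```text
time_s: 7.15
tool_pos: [0.5857, 0.2169, 0.006]
orientation: [[-0.344, 0.939, -0.001], [0.939, 0.344, -0.0], [-0.0, -0.001, -1.0]]
wrist_force: [-0.7, -0.0, -0.9]
width: 0.0467
grip_force: 0.0
```

```bash
python3 - <<'E'
from h import *
P=[get_image('scene'),get_image('side')]
s=robot.get_state();tp=np.array(s['tool_pos']);M=np.array(s['orientation']);print(s['time_s'],tp,s['wrist_force'],s['width'])
tip=tp+M[:,2]*.008
def crop(p,c,h,S):
    u,v=map(int,c);i=p['pixels'].copy()
    i=cv2.resize(i[v-h:v+h,u-h:u+h],(S,S),interpolation=cv2.INTER_CUBIC)
    f=S/(2*h)
    for w in (-.024,.024):
        t=proj(p,tip+M[:,1]*w);cv2.drawMarker(i,(int((t[0]-u+h+.5)*f),int((t[1]-v+h+.5)*f)),(0,255,0),0,12,1)
    return i
cv2.imwrite('pics/w5.png',np.hstack([crop(p,proj(p,tip),40,390) for p in P])[...,::-1])
E
```

```text
7.25 [0.58612702 0.21706743 0.00668026] [0.02690134 0.0147911  0.3496651 ] 0.046730240627343565
```

View pics/w5.png

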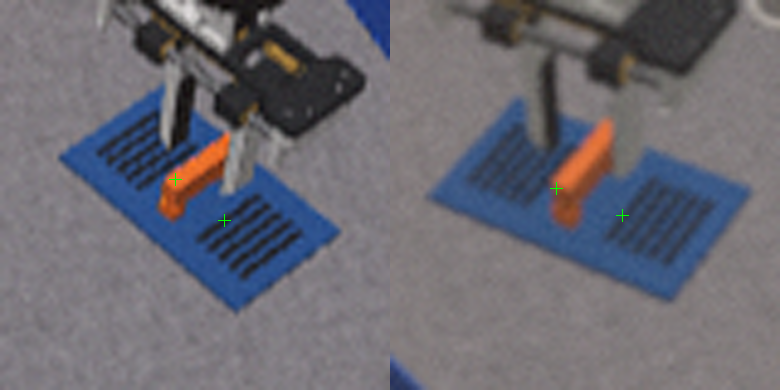

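With the jaws open, the tips straddle the bar at about z≈0.029: right tip at (232,192) against (224,220) predicted, left tip at (548,150) against (557,188). The real fingertips are therefore about 31 mm behind where the state puts them. I lower further, carefully.

>>> {"name": "apply_moves", "arguments": {"increments": [0.5,0,0,0.006,0,0,0,0.5,0,0,0.006,0,0,0,0.5,0,0,0,0,0,0]}}

```text
time_s: 7.62
tool_pos: [0.5858, 0.2169, -0.0058]
orientation: [[-0.344, 0.939, -0.001], [0.939, 0.344, -0.0], [-0.0, -0.001, -1.0]]
wrist_force: [-0.5, -0.4, -0.9]
width: 0.047
grip_force: 0.0
```

>>> {"name": "apply_moves", "arguments": {"increments": [0.5,0,0,0.003,0,0,0,0.5,0,0,0.002,0,0,0,0.5,0,0,0,0,0,0]}}

```text
time_s: 8.0
tool_pos: [0.5861, 0.217, -0.0103]
orientation: [[-0.344, 0.939, -0.0], [0.939, 0.344, -0.0], [0.0, -0.0, -1.0]]
wrist_force: [0.2, 0.7, 0.8]
width: 0.0469
grip_force: 0.0
```

Tips are at about 12 mm. I grip the bar.

>>> {"name": "apply_moves", "arguments": {"increments": [0,0,0,0,0,0,0,0,0,0,0,0,0,0,0,0,0,0,0,0,0,0,0,0,0,0,0,0,0,0,0,0,0,0,0], "squeeze": 40}}

```text
time_s: 8.62
tool_pos: [0.5861, 0.217, -0.0101]
orientation: [[-0.344, 0.939, -0.0], [0.939, 0.344, -0.0], [0.0, -0.0, -1.0]]
wrist_force: [-0.9, 0.2, 1.8]
width: 0.0134
grip_force: 40.0
```

>>> {"name": "apply_moves", "arguments": {"increments": [0,0,0,-0.01,0,0,0,0,0,0,-0.03,0,0,0,0,0,0,-0.04,0,0,0,0,-0.02,-0.008,-0.03,0,0,0,0,-0.03,-0.013,-0.02,0,0,0,0,-0.04,-0.017,-0.02,0,0,0,0,-0.045,-0.018,-0.02,0,0,0,0,-0.05,-0.02,-0.02,0,0,0,0,-0.05,-0.02,-0.015,0,0,0,0,-0.05,-0.02,-0.015,0,0,0,0,-0.045,-0.018,0,0,0,0,0,-0.03,-0.012,0,0,0,0,0,-0.02,-0.008,0,0,0,0,0,0,0,0,0,0,5.8,0,0,0,0,0,0,5.8,0,0,0,0,0,0,0]}}

```text
time_s: 10.62
tool_pos: [0.572, -0.1926, 0.2103]
orientation: [[-0.148, 0.989, 0.0], [0.989, 0.148, 0.0], [0.0, 0.0, -1.0]]
wrist_force: [-0.4, -0.5, -3.1]
width: 0.0138
grip_force: 40.0
```

```bash
python3 - <<'E'
from h import *
s=robot.get_state();tp=np.array(s['tool_pos']);M=np.array(s['orientation']);z=tp[2]+.0101
print(s['time_s'],tp,s['wrist_force'],s['width'],'yaw',np.arctan2(M[1,1],M[0,1]))
P=[get_image('scene'),get_image('side'),get_image('wrist')]
save(P[2],'w6.png');save(P[0],'s6.png')
for n,p in zip(('scene','side','wrist'),P):
    m=mask(p,'cover')
    for nm,mo,x0,zz in (('cover',COVER,[tp[0],tp[1],.15],z),):
        r,f=fit([p],[m],mo,x0,zz);print(n,r,f, 'in tool',np.round(M.T@(np.array([*r[:2],z])-tp),4))
p=P[0];im=cv2.resize(p['pixels'][120:280,160:360],(750,600),interpolation=cv2.INTER_CUBIC);cv2.imwrite('pics/s6c.png',im[...,::-1])
E
```

```text
10.625 [ 0.57203404 -0.192614    0.21025132] [-0.3564868  -0.4947914  -3.05895047] 0.013782557044639931 yaw 0.148878936449679
scene [ 0.57138015 -0.19402051  0.16076868] 0.24261999130249023 in tool [-0.0013 -0.0009 -0.0101]
side [ 0.57675355 -0.19292897  0.1531382 ] 0.13316762447357178 in tool [-0.001   0.0046 -0.0101]
wrist [ 0.57248965 -0.19082067  0.15512183] 0.22084462642669678 in tool [ 0.0017  0.0007 -0.0101]
```

View pics/s6c.png

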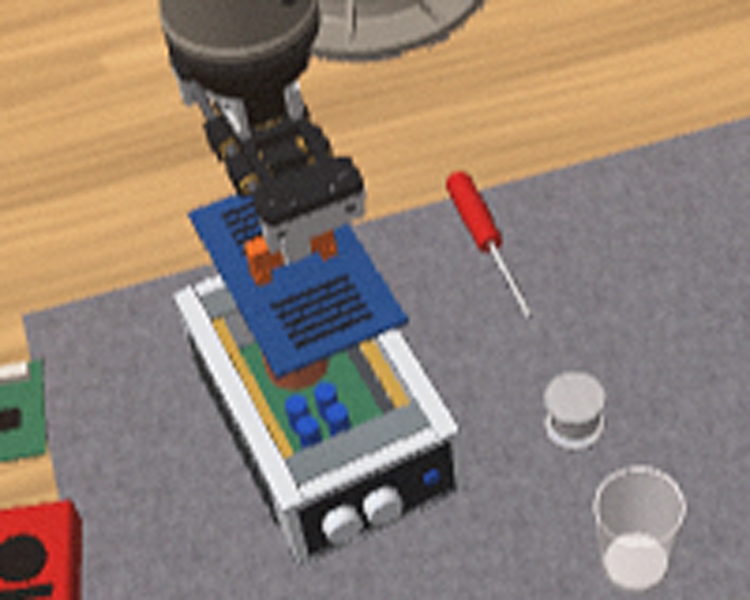

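The cover hangs level over the bay, about centred across it; the plate spans (190,210)–(410,320) in the crop. Next I compute the insertion waypoints.

```bash
cat >> h.py <<'E'
CX,CY,CPSI=.5572,-.194,.149
G=.0101
def way(xr,zr,th,yc=0):
    """cover tilted th deg, +x bottom corner at case (xr,zr) -> tcp pos, R in world"""
    Rw=toolR(CPSI,1,th);t=np.radians(th)
    o=np.array([xr-.087*np.cos(t),yc,zr+.087*np.sin(t)])
    T=pose(CX,CY,CPSI);return T[:,:3]@o+T[:,3]+Rw[:,2]*G,Rw
E
python3 - <<'E'
from h import *
s=robot.get_state();cur=np.array(s['tool_pos']);M=np.array(s['orientation'])
for nm,w in (('hover',(.066,.105,20)),('enter',(.068,.082,20)),('in',(.101,.0690,20)),('pivot15',(.101,.068,15)),('p10',(.101,.0675,10)),('p5',(.101,.067,5)),('flat',(.101,.0665,0))):
    p,Rw=way(*w);print(nm,np.round(p,4),'shift cur axes',np.round(M.T@(p-cur),4),'tgt axes',np.round(Rw.T@(p-cur),4),'turn',np.round(R.from_matrix(M.T@Rw).as_rotvec(degrees=True),2));cur,M=p,Rw
E
```

```text
hover [ 0.5382 -0.1969  0.1253] shift cur axes [ 0.0009 -0.0341  0.0847] tgt axes [ 0.0009 -0.0031  0.0912] turn [20.   -0.    0.02]
enter [ 0.5402 -0.1966  0.1023] shift cur axes [0.     0.0097 0.0209] tgt axes [0.     0.0097 0.0209] turn [0. 0. 0.]
in [ 0.5728 -0.1917  0.0893] shift cur axes [-0.      0.0355  0.0009] tgt axes [-0.      0.0355  0.0009] turn [0. 0. 0.]
pivot15 [ 0.5714 -0.1919  0.0808] shift cur axes [-0.      0.0016  0.0085] tgt axes [-0.      0.0008  0.0086] turn [-5.  0.  0.]
p10 [ 0.5706 -0.192   0.0727] shift cur axes [0.     0.0013 0.008 ] tgt axes [0.     0.0006 0.0081] turn [-5. -0. -0.]
p5 [ 0.5705 -0.192   0.0645] shift cur axes [-0.      0.0013  0.008 ] tgt axes [-0.      0.0006  0.0081] turn [-5.  0.  0.]
flat [ 0.571  -0.1919  0.0564] shift cur axes [0.     0.0013 0.008 ] tgt axes [0.     0.0005 0.0081] turn [-5.  0. -0.]
```

>>> {"name": "apply_moves", "arguments": {"increments": [0,0,0,0,10,0,0,0,0,0,0,10,0,0,0,0.001,-0.003,0.02,0,0,0,0,0,0,0.03,0,0,0,0,0,0,0.025,0,0,0,0,0,0,0.016,0,0,0,0,0,0,0,0,0,0]}}

```text
time_s: 11.8
tool_pos: [0.538, -0.1967, 0.1249]
orientation: [[-0.148, 0.929, -0.339], [0.989, 0.139, -0.05], [0.001, -0.343, -0.939]]
wrist_force: [0.2, 0.4, -3.2]
width: 0.0141
grip_force: 40.0
```

```bash
python3 - <<'E'
from h import *
s=robot.get_state();print(s['time_s'],s['tool_pos'],s['wrist_force'],s['width'],np.round(s['orientation'],3).tolist())
p=get_image('scene');q=get_image('side')
a=cv2.resize(p['pixels'][165:285,190:310],(400,400),interpolation=cv2.INTER_CUBIC);b=cv2.resize(q['pixels'][135:235,330:430],(400,400),interpolation=cv2.INTER_CUBIC)
# overlay predicted opening on case fits per camera
for im,pp,cf,u0,v0,f in ((a,p,(.5561,-.1954,.1433),190,165,400/120),(b,q,(.5616,-.1988,.1497),330,135,4.)):
    T=pose(*cf)
    for zz,xs in ((.089,.078),(.066,.106)):
        k=np.array([(np.array(proj(pp,T[:,:3]@c+T[:,3]))-[u0,v0]+.5)*f for c in box((-xs,xs),(-.057,.057),(zz,))])[[0,1,3,2]]
        cv2.polylines(im,[np.round(k).astype(np.int32)],True,(255,0,0) if zz>.08 else (255,255,0),1)
cv2.imwrite('pics/s7.png',np.hstack([a,b])[...,::-1])
E
```

```text
11.8 [ 0.53796306 -0.19672017  0.12489355] [ 0.19120266  0.39674296 -3.20992623] 0.014129307819066239 [[-0.148, 0.929, -0.339], [0.989, 0.139, -0.05], [0.001, -0.343, -0.939]]
```

View pics/s7.png

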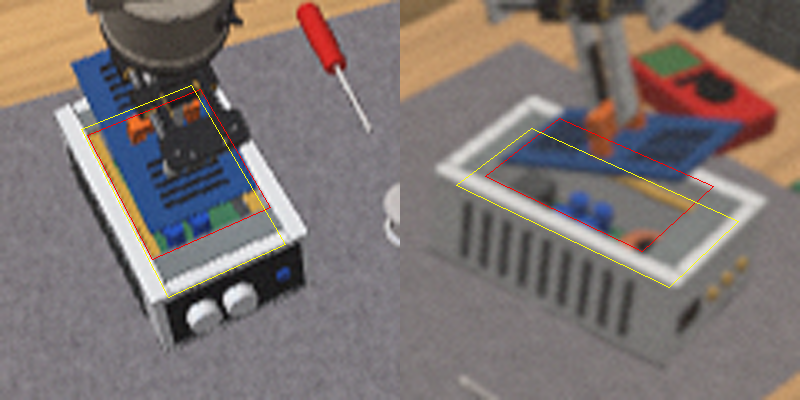

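```bash
python3 - <<'E'
from h import *
s=robot.get_state();tp=np.array(s['tool_pos']);M=np.array(s['orientation'])
Rc=np.column_stack([M[:,1],M[:,0],-M[:,2]])
for n,cf in (('scene',(.5561,-.1954,.1433)),('side',(.5616,-.1988,.1497))):
    p=get_image(n);m=mask(p,'cover');rob=mask(p,'handle')
    # ignore gripper pixels: compare only blue-plate edges via xy shift, masked where not grey gripper
    def cost(v):
        T=np.column_stack([Rc,tp-M[:,2]*G+np.array([v[0],v[1],0])])
        S=sil(p,COVER,T);return ((S>.5)&(m<.5)).sum()*1.0+3*((S<.5)&(m>.5)).sum()
    best=min(((cost((a,b)),a,b) for a in np.arange(-.01,.0101,.001) for b in np.arange(-.01,.0101,.001)))
    o=tp-M[:,2]*G+[best[1],best[2],0]
    T=pose(*cf);print(n,best,'cover in case by this cam',np.round(T[:,:3].T@(o-T[:,3]),4))
T=pose(CX,CY,CPSI);print('by robot',np.round(T[:,:3].T@(tp-M[:,2]*G-T[:,3]),4))
E
```

```text
scene (np.float64(889.0), np.float64(0.0009999999999999905), np.float64(-0.003000000000000006)) cover in case by this cam [-0.013  -0.002   0.1356]
side (np.float64(140.0), np.float64(0.004999999999999987), np.float64(-0.003000000000000006)) cover in case by this cam [-0.0139  0.0016  0.1356]
by robot [-1.480e-02 -1.000e-04  1.356e-01]
```

All cameras agree on the pose within 2 mm, so I go in.

>>> {"name": "apply_moves", "arguments": {"increments": [0,0,0.004,0.008,0,0,0,0,0,0.004,0.008,0,0,0,0,0,0.002,0.005,0,0,0,0,0,0,0,0,0,0]}}

```text
time_s: 12.7
tool_pos: [0.5403, -0.1963, 0.1016]
orientation: [[-0.148, 0.929, -0.339], [0.989, 0.139, -0.05], [0.0, -0.343, -0.939]]
wrist_force: [-0.7, 0.5, -2.6]
width: 0.0137
grip_force: 40.0
```

>>> {"name": "apply_moves", "arguments": {"increments": [0,0,0.007,0,0,0,0,0,0,0.007,0,0,0,0,0,0,0.006,0,0,0,0,0,0,0,0,0,0,0]}}

```text
time_s: 13.2
tool_pos: [0.5596, -0.1934, 0.095]
orientation: [[-0.148, 0.929, -0.338], [0.989, 0.139, -0.051], [0.0, -0.342, -0.94]]
wrist_force: [-0.6, -0.2, -3.4]
width: 0.0136
grip_force: 40.0
```

>>> {"name": "apply_moves", "arguments": {"increments": [0,0,0.005,0,0,0,0,0,0,0.005,0,0,0,0,0,0,0.004,0,0,0,0,0,0,0,0,0,0,0]}}

```text
time_s: 13.7
tool_pos: [0.5724, -0.1916, 0.0904]
orientation: [[-0.148, 0.929, -0.338], [0.989, 0.139, -0.051], [0.0, -0.342, -0.94]]
wrist_force: [0.9, 0.6, -1.8]
width: 0.0137
grip_force: 40.0
```

>>> {"name": "apply_moves", "arguments": {"increments": [0,0,0.0008,0.0042,-2.5,0,0,0,0,0.0008,0.0042,-2.5,0,0,0,0,0.0007,0.004,-2.5,0,0,0,0,0.0007,0.004,-2.5,0,0,0,0,0,0,0,0,0]}}

```text
time_s: 14.32
tool_pos: [0.5697, -0.1924, 0.0744]
orientation: [[-0.147, 0.974, -0.172], [0.989, 0.145, -0.026], [-0.0, -0.174, -0.985]]
wrist_force: [0.3, -1.1, -3.2]
width: 0.014
grip_force: 40.0
```

>>> {"name": "apply_moves", "arguments": {"increments": [0,0,0.0007,0.004,-2.5,0,0,0,0,0.0006,0.004,-2.5,0,0,0,0,0,0,0,0,0]}}

```text
time_s: 14.7
tool_pos: [0.57, -0.1922, 0.066]
orientation: [[-0.147, 0.985, -0.088], [0.989, 0.147, -0.013], [0.0, -0.089, -0.996]]
wrist_force: [0.6, 0.2, -2.5]
width: 0.0136
grip_force: 40.0
```

```bash
python3 - <<'E'
from h import *
s=robot.get_state();print(s['time_s'],s['tool_pos'],s['wrist_force'],s['ft_torque'])
tp=np.array(s['tool_pos']);M=np.array(s['orientation']);T=pose(CX,CY,CPSI)
o=T[:,:3].T@(tp-M[:,2]*G-T[:,3]);ex=T[:,:3].T@M[:,1];print(o,'right',o+.087*ex,'left',o-.087*ex,'tilt',np.degrees(np.arcsin(-ex[2])))
go(*way(.101,.0665,0))
E
```

```text
14.7 [ 0.5700013  -0.19217773  0.06604868] [ 0.64994467  0.24259077 -2.45601155] [ 0.05381434 -0.13703538 -0.00129837]
[ 0.01382464 -0.0001013   0.07610898] right [ 0.10048258 -0.00020813  0.0684024 ] left [-7.28332884e-02  5.53358820e-06  8.38155561e-02] tilt 5.081999727566419
shift(tool) [0.0001 0.0019 0.0095] shift in target axes [0.0001 0.0011 0.0096] turn [-5.08 -0.01 -0.07]
```

>>> {"name": "apply_moves", "arguments": {"increments": [0,0,0.0008,0.004,-2.5,0,0,0,0,0.0008,0.0043,-2.5,0,0,0,0,0,0,0,0,0]}}

```text
time_s: 15.08
tool_pos: [0.5713, -0.1919, 0.0576]
orientation: [[-0.148, 0.989, -0.002], [0.989, 0.148, 0.0], [0.0, -0.002, -1.0]]
wrist_force: [0.3, -0.5, -2.4]
width: 0.0135
grip_force: 40.0
```

>>> {"name": "apply_moves", "arguments": {"increments": [0,0,0,0.0008,0,0,0,0,0,0,0,0,0,0]}}

```text
time_s: 15.32
tool_pos: [0.5721, -0.1915, 0.0567]
orientation: [[-0.148, 0.989, -0.001], [0.989, 0.148, 0.0], [0.0, -0.001, -1.0]]
wrist_force: [0.1, -0.1, -2.5]
width: 0.0137
grip_force: 40.0
```

>>> {"name": "apply_moves", "arguments": {"increments": [0,0,0,0.0006,0,0,0,0,0,0,0,0,0,0]}}

```text
time_s: 15.58
tool_pos: [0.5716, -0.1917, 0.056]
orientation: [[-0.148, 0.989, -0.0], [0.989, 0.148, 0.0], [0.0, -0.0, -1.0]]
wrist_force: [0.3, -1.2, -2.5]
width: 0.0139
grip_force: 40.0
```

>>> {"name": "apply_moves", "arguments": {"increments": [0,0,0,0.0006,0,0,0,0,0,0,0,0,0,0]}}

```text
time_s: 15.82
tool_pos: [0.5717, -0.1918, 0.0559]
orientation: [[-0.148, 0.989, 0.0], [0.989, 0.148, 0.0], [0.0, 0.0, -1.0]]
wrist_force: [-1.5, 0.6, 4.6]
width: 0.0135
grip_force: 40.0
```

Contact on the ledges shows as a force change from -2.5 to +4.6 N. I let go.

>>> {"name": "apply_moves", "arguments": {"increments": [0.4,0,0,0,0,0,0,0.4,0,0,0,0,0,0,0.4,0,0,0,0,0,0,0.4,0,0,0,0,0,0,0.4,0,0,0,0,0,0,0.4,0,0,0,0,0,0]}}

```text
time_s: 16.58
tool_pos: [0.5717, -0.1918, 0.0555]
orientation: [[-0.148, 0.989, -0.0], [0.989, 0.148, 0.0], [0.0, -0.0, -1.0]]
wrist_force: [-0.3, 0.4, 0.6]
width: 0.0379
grip_force: 0.0
```

```bash
python3 - <<'E'
from h import *
s=robot.get_state();tp=np.array(s['tool_pos']);M=np.array(s['orientation']);print(s['time_s'],tp,s['wrist_force'],s['width'],s['grip_force'])
p=get_image('scene');q=get_image('side')
a=cv2.resize(p['pixels'][165:285,190:310],(400,400),interpolation=cv2.INTER_CUBIC);b=cv2.resize(q['pixels'][135:235,330:430],(400,400),interpolation=cv2.INTER_CUBIC)
cv2.imwrite('pics/s8.png',np.hstack([a,b])[...,::-1])
E
```

```text
16.575 [ 0.57167281 -0.19177327  0.05552004] [-0.32528638  0.40035547  0.60126467] 0.03793453158836351 0.0
```

View pics/s8.png

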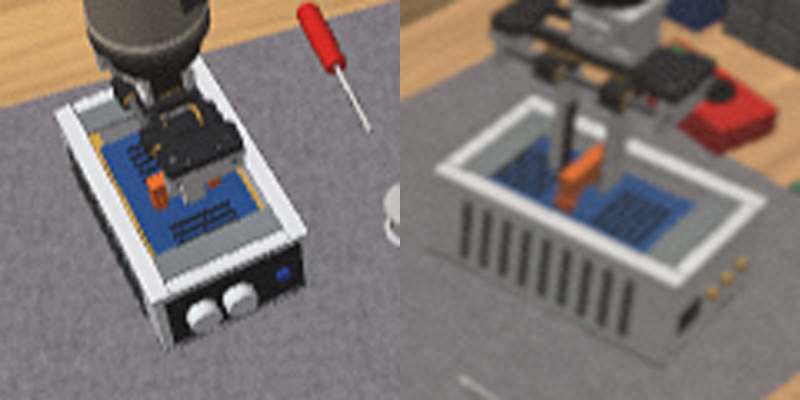

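The cover lies flat in the bay, off toward the knob end, with a brass strip showing at the near lip. I re-grip it lightly and slide it back about 15.5 mm.

>>> {"name": "apply_moves", "arguments": {"increments": [0,0,0,0,0,0,0,0,0,0,0,0,0,0,0,0,0,0,0,0,0,0,0,0,0,0,0,0,0,0,-0.002,0,0,0,0,0,0,-0.003,0,0,0,0,0,0,-0.003,0,0,0,0,0,0,-0.003,0,0,0,0,0,0,-0.003,0,0,0,0,0,0,-0.0015,0,0,0,0,0,0,0,0,0,0,0], "squeeze": 15}}

```text
time_s: 18.05
tool_pos: [0.5559, -0.1942, 0.0555]
orientation: [[-0.148, 0.989, -0.001], [0.989, 0.148, 0.0], [0.0, -0.001, -1.0]]
wrist_force: [-2.4, -0.5, 1.4]
width: 0.0137
grip_force: 15.0
```

>>> {"name": "apply_moves", "arguments": {"increments": [0.4,0,0,0,0,0,0,0.4,0,0,0,0,0,0,0.4,0,0,0,0,0,0,0.4,0,0,-0.02,0,0,0,0.4,0,0,-0.04,0,0,0,0.4,0,0,-0.05,0,0,0,0.4,0,0,-0.05,0,0,0,0.4,0,0,-0.03,0,0,0,0.4,0,0,0,0,0,0,0.4,0,0,0,0,0,0]}}

```text
time_s: 19.3
tool_pos: [0.556, -0.1939, 0.2448]
orientation: [[-0.148, 0.989, -0.001], [0.989, 0.148, 0.0], [0.0, -0.001, -1.0]]
wrist_force: [-0.5, -0.8, 0.2]
width: 0.0377
grip_force: 0.0
```

```bash
python3 - <<'E'
from h import *
s=robot.get_state();print(s['time_s'],s['tool_pos'],s['wrist_force'])
p=get_image('wrist')
mc=mask(p,'case',True);c,f=fit([p],[mc],CASE,[.558,-.192,.149]);T=pose(*c);print('case',c,f)
print([(np.round((T[:,:3].T@(onz(p,r['uv'],.094)-np.append(c[:2],0))),4),r['score']) for r in nets.mark_of(p,'handle')[:1]])
v=mask(p,'cover')
if v is not None:
    VIS=[box((-.078,.078),(-.051,.051),(.005,)),COVER[1]]
    r,f=fit([p],[v],VIS,[c[0],c[1],c[2]],.066);print('cover-vis',r,f,T[:,:3].T@np.append(r[:2]-c[:2],0))
im=p['pixels'][80:300,180:460];im=cv2.resize(im,(764,600),interpolation=cv2.INTER_CUBIC);cv2.imwrite('pics/w9.png',im[...,::-1])
E
```

```text
19.3 [ 0.55596253 -0.19392619  0.24479155] [-0.49358958 -0.82824793  0.16460811]
case [ 0.55727075 -0.19186834  0.15142687] 0.02908194065093994
[(array([-0.0029,  0.0002,  0.094 ]), 0.83)]
cover-vis [ 0.55851212 -0.19310235  0.14919866] 0.04444563388824463 [ 0.00104101 -0.00140715  0.        ]
```

View pics/w9.png

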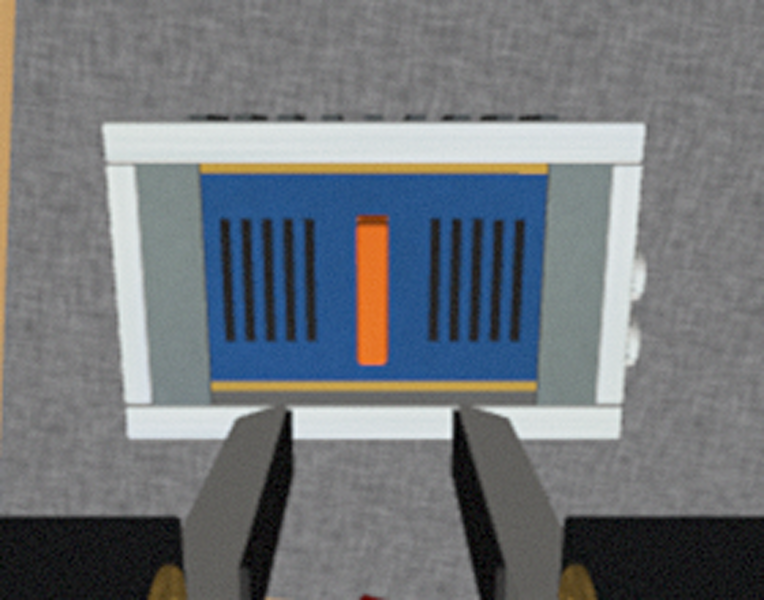

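The cover sits centred: handle at column 372, lip edges at about 204 and 544 (middle 374), with thin brass strips showing on both sides. I hand it in.

```bash
python3 -c "
from workcell import robot
print(robot.job_done())"
```

```text
the job is handed in; nothing more can be done
None
```

The cover is flat on both ledges in the bay, handle up, within about 3 mm of centre with both ends under their lips. I handed the job in at about 19 s with no bystanders touched; the hand-in gave no verdict.

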